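Set out the honey tasting row in reverse order

ROBOT

A 6-joint arm with a two-finger parallel gripper is mounted at the origin on the work surface. World frame = base frame: x ahead of the robot, y to its left, z up, the work surface at z = 0. Lengths are in m, angles in rad, forces in N, time in s.
With the tool pointing down it reaches from about 0.3 to 0.775 m from the base axis. Payload 14.6 kg.
Tool frame: the origin (TCP) lies on the centre line of the jaws, within the pads' length; the fingertips stand ctrl.tcp_to_tips ahead of it and the grasp point (between the pads) lies 2 mm behind it (ctrl.tcp_to_tips is the distance from the TCP to the fingertips, in m); z points along the fingers, y is the line along which they close (so a half turn about z gives the same grasp; the last joint's range is limited). The gripper opens to 94 mm and grips with 3 to 60 N. Pads are 16 mm wide; open, the fingers measure 119 mm over their backs; the gripper's body (75 mm by 177 mm) begins 78 mm behind the grasp point.
Start: joints at [1.208, 0.3, 1.521, -0, 1.321, -0.067], TCP at [0.16, 0.526, 0.222] pointing down, gripper open.
Joint ranges: [-3.03, 3.03], [-0.79, 2.21], [0.23, 2.52], [-1.04, 4.18], [0, 3.07], [-2.55, 2.55]. Speed limits (rad/s): [2.22, 2.22, 2.57, 3.14, 3.14, 3.14].

INTERFACE

Orientations are given as [roll, pitch, yaw] about the fixed x, y, z axes, in that order (R = Rz(yaw) Ry(pitch) Rx(roll)).
In Python, from station import telemetry, viewer, hand_in, ctrl gives the robot as it stands.
- The arm moves only by the tool step_arm, never from a script. Its argument "plan" is a list of rows, each an object of numbers: "dx", "dy", "dz": the shift along the tool's x, y, z scaled (see below); "rx", "ry", "rz": the turn, a rotation vector about the tool's x, y, z scaled (see below); "claw": the closure, from 0 (fully open) to 1 (shut). In form: [{"dx": .., "dy": .., "dz": .., "rx": .., "ry": .., "rz": .., "claw": ..}, ...]. A call has 1 to 10 rows; each row shifts and turns the commanded pose from where the row before left it, along the tool's axes as they then stand; what a row does not reach is not made up. The controller multiplies each number of a shift by 0.1 m and each number of a turn by 90 degrees. A row lasts 1/10 s, in which the tool goes at most 50 mm and 8.59 degrees, less where a joint would pass 70% of its speed; a pose out of reach is approached as far as the arm can. A call with a number of a shift or a turn outside -1 to 1 is refused whole. A call with a gripper value outside its range is refused whole. The fingers move at their own pace and stop on an object; "grip_force" is the grip in N (left out, the last holds). Time passes only in rows, so rows that do not move let the fingers close. It gives the time, the measured TCP pose, the force, the opening and the grip force at its end, in the units of the state.
- telemetry.get_obs(): the state, without advancing time (a new reading comes with each control period).
- viewer.camera(name): name is "side" or "top"; returns a dict with "img" (480x640x3 uint8, red, green, blue), "z_map" (480x640 float32, m along the optical axis (not along the pixel's ray), 0 where there is no reading), "fx", "fy", "cx", "cy" (pixels), "R" (3x3) and "t" (3): a world point X has camera coordinates R X + t. Camera axes: x right, y down, z forward; pixel columns grow to the right and rows downward; lengths in m; the calibration is good to about 2 mm. A picture is of the moment at which its call begins.
- hand_in(): hands the job in; it is judged then, once.
Trained networks look in a picture, given as the dict that the camera call returned (one of the last four; its "shot" number tells which), for a name from the list of things; names that differ only in an ending like _2 or _b are one class to them, and where a whole thing is asked for, a point or a joint stands for the part that bears it (a point fixed in the world has none). Each returns a list of dicts, best first, with "score" (0 to 1); they miss things now and then, are a little off and sometimes report something else, mostly with a low value. They report only what shows in the picture. A call takes as long as a camera call. They do not tell look-alikes from the thing itself.
- viewer.recognise(target, picture): "rect" ([left, top, right, bottom] in pixels, round what is visible of it).
The state is a dict: "time_s": time; "qpos": joint angles; "joint_vel": joint speeds; "tau": joint torques, N m; "ee_pos": TCP position; "eef_rot": TCP orientation; "force": force on the tool from outside, world axes, zero at the start; "moment": the same for the moment, N m; "grip_width": finger opening in m; "grip_force": force on a finger pad.
Only numpy, scipy, OpenCV 4.12 (cv2) and the standard library are available. Lean on these libraries where they do the work, as an engineer would, in place of code of your own. Each camera call takes 0.05 s, during which the arm holds its last target. There are 200 camera calls.

TASK

Move the four honey containers from the saucers of the filling rack to the wooden tasting tray, one on the middle of each round mark, with their order reversed, since the tray will be turned round to face the guests: the one now at the robot's left end of the rack goes to the right end of the tray, the second from the left to second from the right, and so on. Set each down upright without dropping or tipping it, and let go of them all.

Things in the scene. Friction and masses are not known exactly. Their poses are not given: they have to be found in the camera images.
- squat_jar_mid (a point): squat round honey jar, 62 mm diameter, 56 mm tall overall; amber straight-sided glass with a wide flat brass lid from 42 mm up. The point lies on its vertical axis, 28 mm above its underside; z is its upward axis. Weighs 0.17 to 0.35 kg.
- small_jar_mid (a point): small round honey jar, 40 mm diameter, 52 mm tall overall; amber straight-sided glass with a brass lid from 39 mm up. The point lies on its vertical axis, 26 mm above its underside; z is its upward axis. Weighs about 0.09 kg.
- square_jar_mid (a point): square honey jar, amber glass block 50 x 50 mm (sides along its x and y) and 62 mm tall, with a round brass lid 42 mm in diameter and 14 mm high on top, 76 mm overall. The point lies on its vertical axis, 38 mm above its underside; z is its upward axis. Weighs 0.17 to 0.35 kg.
- squeeze_bottle_mid (a point): honey squeeze bottle, amber round body 50 mm in diameter, straight-sided up to 60 mm, with a white cone-shaped nozzle cap on top, 96 mm tall overall. The point lies on its vertical axis, 48 mm above its underside; z is its upward axis. Weighs 0.17 to 0.35 kg.
- saucer_squat: fixed flat round steel drip saucer, 76 mm diameter, 4 mm thick, on the filling rack; the squat jar starts on it, so it goes on marking where that stood. Origin at the centre of its underside.
- saucer_small: fixed flat round steel drip saucer, 76 mm diameter, 4 mm thick, on the filling rack; the small jar starts on it, so it goes on marking where that stood. Origin at the centre of its underside.
- saucer_square: fixed flat round steel drip saucer, 76 mm diameter, 4 mm thick, on the filling rack; the square jar starts on it, so it goes on marking where that stood. Origin at the centre of its underside.
- saucer_squeeze: fixed flat round steel drip saucer, 76 mm diameter, 4 mm thick, on the filling rack; the squeeze bottle starts on it, so it goes on marking where that stood. Origin at the centre of its underside.
- filling_rack: fixed low dark steel rack, 86 mm deep (its x) by 372 mm long (its y, +y end to the robot's left), top 20 mm above the table, with a 12 mm high strip at each end. Four saucers stand on it in a row, 88 mm apart, at y = -132, -44, +44, +132 mm and x = 0 in its frame; jars stand 24 mm above the table. Origin at the centre of its underside. It is either the row nearer the robot or the farther one.
- tray: fixed wooden tasting tray, a flat board 92 mm deep (its x) by 372 mm long (its y, +y end to the robot's left), top 20 mm above the table, with a low dark grip at each end. Four round dark marks of 68 mm diameter, 88 mm apart, flush with its top, lie at y = -132, -44, +44, +132 mm and x = 0 in its frame. Origin at the centre of its underside. It is empty at the start and lies roughly parallel to the filling rack, about 190 mm from it.
Things that resemble listed ones, but are neither listed nor needed, are in the scene too. Leave any blue look-alike of the part that bears square_jar_mid alone. What is shaped like the part that bears small_jar_mid but red is not meant.

How it is judged:
At the end, for the whole second after the job is handed in: Each container stands upright (within 0.1 rad) on the tray, within 15 mm along and across of the centre of the mark whose place in the tray's row mirrors the place of its own saucer in the filling rack's row; all released and at rest (((y of saucer_squat in the frame of filling_rack between -0.162 and -0.102 m and y of squat_jar_mid in the frame of tray between 0.117 and 0.147 m) or (y of saucer_squat in the frame of filling_rack between -0.074 and -0.014 m and y of squat_jar_mid in the frame of tray between 0.029 and 0.059 m) or (y of saucer_squat in the frame of filling_rack between 0.014 and 0.074 m and y of squat_jar_mid in the frame of tray between -0.059 and -0.029 m) or (y of saucer_squat in the frame of filling_rack between 0.102 and 0.162 m and y of squat_jar_mid in the frame of tray between -0.147 and -0.117 m)) and x of squat_jar_mid in the frame of tray between -0.015 and 0.015 m and z of squat_jar_mid in the frame of tray between 0.042 and 0.054 m and angle between each of squat_jar_mid, small_jar_mid, square_jar_mid, squeeze_bottle_mid's own z axis and vertical below 0.1 rad and linear speed of each of squat_jar, small_jar, square_jar, squeeze_bottle below 0.02 m/s and angular speed of each of squat_jar, small_jar, square_jar, squeeze_bottle below 0.2 rad/s and ((y of saucer_small in the frame of filling_rack between -0.162 and -0.102 m and y of small_jar_mid in the frame of tray between 0.117 and 0.147 m) or (y of saucer_small in the frame of filling_rack between -0.074 and -0.014 m and y of small_jar_mid in the frame of tray between 0.029 and 0.059 m) or (y of saucer_small in the frame of filling_rack between 0.014 and 0.074 m and y of small_jar_mid in the frame of tray between -0.059 and -0.029 m) or (y of saucer_small in the frame of filling_rack between 0.102 and 0.162 m and y of small_jar_mid in the frame of tray between -0.147 and -0.117 m)) and x of small_jar_mid in the frame of tray between -0.015 and 0.015 m and z of small_jar_mid in the frame of tray between 0.04 and 0.052 m and ((y of saucer_square in the frame of filling_rack between -0.162 and -0.102 m and y of square_jar_mid in the frame of tray between 0.117 and 0.147 m) or (y of saucer_square in the frame of filling_rack between -0.074 and -0.014 m and y of square_jar_mid in the frame of tray between 0.029 and 0.059 m) or (y of saucer_square in the frame of filling_rack between 0.014 and 0.074 m and y of square_jar_mid in the frame of tray between -0.059 and -0.029 m) or (y of saucer_square in the frame of filling_rack between 0.102 and 0.162 m and y of square_jar_mid in the frame of tray between -0.147 and -0.117 m)) and x of square_jar_mid in the frame of tray between -0.015 and 0.015 m and z of square_jar_mid in the frame of tray between 0.052 and 0.064 m and ((y of saucer_squeeze in the frame of filling_rack between -0.162 and -0.102 m and y of squeeze_bottle_mid in the frame of tray between 0.117 and 0.147 m) or (y of saucer_squeeze in the frame of filling_rack between -0.074 and -0.014 m and y of squeeze_bottle_mid in the frame of tray between 0.029 and 0.059 m) or (y of saucer_squeeze in the frame of filling_rack between 0.014 and 0.074 m and y of squeeze_bottle_mid in the frame of tray between -0.059 and -0.029 m) or (y of saucer_squeeze in the frame of filling_rack between 0.102 and 0.162 m and y of squeeze_bottle_mid in the frame of tray between -0.147 and -0.117 m)) and x of squeeze_bottle_mid in the frame of tray between -0.015 and 0.015 m and z of squeeze_bottle_mid in the frame of tray between 0.062 and 0.074 m); the robot touches nothing.
It fails at once if a container is tipped over (more than 40 degrees) (angle between any of squat_jar_mid, small_jar_mid, square_jar_mid, squeeze_bottle_mid's own z axis and vertical above 0.7 rad).
It fails at once if a container is dropped or thrown (out of the fingers at over 0.65 m/s, a fall of over 20 mm) ((linear speed of squat_jar above 0.65 m/s and contact force between the fingers and squat_jar below 0.02 N) or (linear speed of small_jar above 0.65 m/s and contact force between the fingers and small_jar below 0.02 N) or (linear speed of square_jar above 0.65 m/s and contact force between the fingers and square_jar below 0.02 N) or (linear speed of squeeze_bottle above 0.65 m/s and contact force between the fingers and squeeze_bottle below 0.02 N)).
It also fails if it takes over 109 s, if anything falls off the work surface, if the arm or the gripper's body presses on something with over 40 N, if the wrist force passes 120 N, or if a joint passes its speed limit or range.

## Working session

There is one attempt and no reset: what is moved stays moved. The work goes in short steps, Python scripts to look and compute and a tool call to move; the robot and the scene stay as the last step left them, time stands still between calls to the robot, and variables do not carry over. Pictures are saved under pics/ and viewed, at most 14 in all, crops included, and the job is handed in when it is done.

Besides the shell and the picture viewer there is one more tool, called after "Emit:" as name(argument=value, ...), one argument or row to a line, values as JSON. step_arm: Moves the arm, as the interface text tells. Shifts and turns lie within -1 to 1; 1 stands for 0.1 m of shift or 90 degrees of turn. Its arguments: {"type":"object","properties":{"plan":{"type":"array"},"grip_force":{"type":"number"}},"required":["plan"]}

```bash
mkdir -p pics; ls; cat > h.py <<'E'
import numpy as np, cv2
from station import telemetry, viewer, hand_in, ctrl
def world(p,u,v,z=None):
    # pixel -> world; by depth or on plane z
    R=np.array(p["R"]);t=np.array(p["t"])
    d=np.array([(u-p["cx"])/p["fx"],(v-p["cy"])/p["fy"],1.])
    o=-R.T@t; w=R.T@d
    s=(z-o[2])/w[2] if z is not None else p["z_map"][int(v),int(u)]
    return o+s*w
def cloud(p):
    v,u=np.mgrid[0:480,0:640];z=p["z_map"]
    c=np.stack([(u-p["cx"])/p["fx"]*z,(v-p["cy"])/p["fy"]*z,z],-1)
    return (c-np.array(p["t"]))@np.array(p["R"])
def save(p,n): cv2.imwrite(f"pics/{n}.png",p["img"][:,:,::-1])
E
python3 - <<'E'
from h import *
print(telemetry.get_obs(),ctrl.tcp_to_tips)
for c in("top","side"):
    p=viewer.camera(c);save(p,c+"0")
    print(c,-np.array(p["R"]).T@p["t"],p["fx"])
    for n in["squat_jar_mid","small_jar_mid","square_jar_mid","squeeze_bottle_mid","filling_rack","tray","saucer_squat"]:
        for r in viewer.recognise(n,p)[:4]:
            a=r["rect"];print(n,round(r["score"],2),np.round(a),np.round(world(p,(a[0]+a[2])/2,(a[1]+a[3])/2),3))
E
```

```text
pics
{'time_s': 0.0, 'qpos': array([ 1.20843459e+00,  3.00453288e-01,  1.52158009e+00,  5.52461046e-06,
        1.32069078e+00, -6.66160840e-02]), 'joint_vel': array([ 0.00023424,  0.00120135, -0.00090794,  0.00052517,  0.00020482,
        0.00105012]), 'tau': array([ 5.19405803e-04, -5.31814992e+01, -3.52747321e+01,  7.08957645e-02,
        2.44008604e-02, -9.30212195e-05]), 'ee_pos': array([0.16022372, 0.5258932 , 0.22189651]), 'eef_rot': array([-3.14046401e+00, -8.06599672e-05,  2.84584559e+00]), 'force': array([-0.24172733,  0.92929489,  0.34530293]), 'moment': array([-0.01477843,  0.00815148, -0.01178592]), 'grip_force': 0.0, 'grip_width': 0.09415729266517724} 0.017
top [0.49717328 0.02696352 0.83112572] 458.1674171829446
squat_jar_mid 0.76 [395. 174. 432. 216.] [ 0.664 -0.138  0.081]
small_jar_mid 0.67 [459. 247. 488. 270.] [ 0.56  -0.245  0.05 ]
small_jar_mid 0.66 [354. 189. 376. 213.] [ 0.654 -0.056  0.077]
square_jar_mid 0.92 [142. 211. 185. 253.] [0.599 0.278 0.077]
square_jar_mid 0.79 [297. 183. 329. 220.] [0.648 0.031 0.1  ]
square_jar_mid 0.67 [125. 155. 170. 194.] [0.69
[... 342 characters left out ...]
83. 379. 223.] [ 0.651 -0.049  0.076]
saucer_squat 0.33 [291. 192. 336. 230.] [0.634 0.03  0.096]
side [0.42577245 0.65077497 0.77281083] 498.7716410407192
squat_jar_mid 0.81 [295. 148. 320. 184.] [ 0.666 -0.116  0.076]
small_jar_mid 0.96 [357. 142. 379. 170.] [ 0.556 -0.231  0.038]
square_jar_mid 0.91 [188. 331. 226. 379.] [0.691 0.341 0.064]
square_jar_mid 0.79 [277. 202. 306. 243.] [0.645 0.055 0.086]
squeeze_bottle_mid 0.74 [268. 237. 292. 280.] [0.637 0.143 0.086]
filling_rack 0.77 [250. 166. 329. 301.] [0.649 0.055 0.053]
tray 0.66 [347. 170. 434. 326.] [0.458 0.01  0.022]
tray 0.53 [271. 229. 308. 250.] [0.65  0.056 0.036]
saucer_squat 0.49 [288. 174. 321. 187.] [ 0.659 -0.073  0.076]
```

View pics/top0.png

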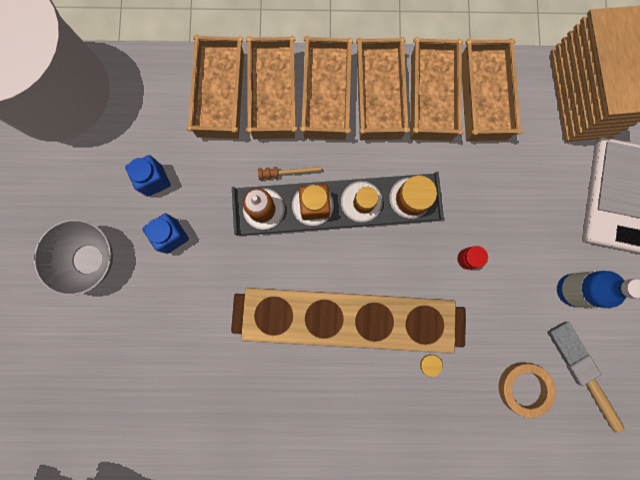

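```bash
python3 - <<'E'
from h import *
p=viewer.camera("top");C=cloud(p);im=p["img"]
cv2.imwrite("pics/crop1.png",cv2.resize(im[140:380,100:520],None,fx=1.9,fy=1.9,interpolation=2)[:,:,::-1])
Z=C[...,2]
# lids: top-surface points clusters
for n,(r,lo,hi) in dict(squat=((385,165,442,226),.074,.09),small=((345,180,385,225),.07,.086),square=((285,175,340,230),.09,.11),squarebody=((285,175,340,230),.08,.0895),bottle=((232,180,290,228),.09,.13),redsmall=((450,240,495,280),.03,.07)).items():
    m=np.zeros(Z.shape,bool);m[r[1]:r[3],r[0]:r[2]]=1;m&=(Z>lo)&(Z<hi)&(p["z_map"]>0)
    q=C[m];(c,rad)=cv2.minEnclosingCircle(q[:,:2].astype(np.float32)*1000)
    rr=cv2.minAreaRect(q[:,:2].astype(np.float32)*1000)
    print(n,len(q),np.round(q.mean(0),4),"circ",np.round(c,1),round(rad,1),"rect",np.round(rr[0],1),np.round(rr[1],1),round(rr[2],1),"zmed",np.round(np.median(q[:,2]),4))
# tray & rack slabs
for n,(r) in dict(tray=(215,270,480,370),rack=(215,165,460,250)).items():
    m=np.zeros(Z.shape,bool);m[r[1]:r[3],r[0]:r[2]]=1;m&=(Z>.012)&(Z<.03)&(p["z_map"]>0)
    k,l,s,_=cv2.connectedComponentsWithStats(m.astype(np.uint8));b=l==1+np.argmax(s[1:,4])
    print(n,b.sum(),cv2.minAreaRect(C[b][:,:2].astype(np.float32)*1000),np.median(C[b][:,2]))
E
```

```text
squat 953 [ 0.6683 -0.1462  0.0805] circ [ 669.1 -146.7] 29.4 rect [ 668.8 -146.5] [57.2 57.6] 58.0 zmed 0.0805
small 391 [ 0.6604 -0.0589  0.0765] circ [661.  -59.5] 18.9 rect [660.5 -59.1] [36.6 35.5] 1.6 zmed 0.0765
square 521 [0.6538 0.0292 0.1003] circ [654.7  29.7] 21.2 rect [655.   29.2] [39.3 41.8] 89.6 zmed 0.1005
squarebody 352 [0.6492 0.0291 0.0853] circ [654.3  29.3] 32.2 rect [654.8  29.3] [50.4 49.9] 6.0 zmed 0.0854
bottle 486 [0.6461 0.1219 0.1016] circ [648.1 122.6] 22.0 rect [648.2 123.3] [41.8 42.2] 8.6 zmed 0.1021
redsmall 486 [ 0.563  -0.2465  0.0497] circ [ 563.5 -248.9] 19.8 rect [ 563.8 -248.8] [37.1 38.8] 1.8 zmed 0.0523
tray 12121 ((453.70892333984375, -32.75480651855469), (410.57159423828125, 92.27135467529297), 86.88262939453125) 0.020793686857487555
rack 5935 ((661.0742797851562, -11.28668212890625), (87.4166030883789, 367.1885986328125), 4.782086372375488) 0.021598563651679326
```

View pics/crop1.png

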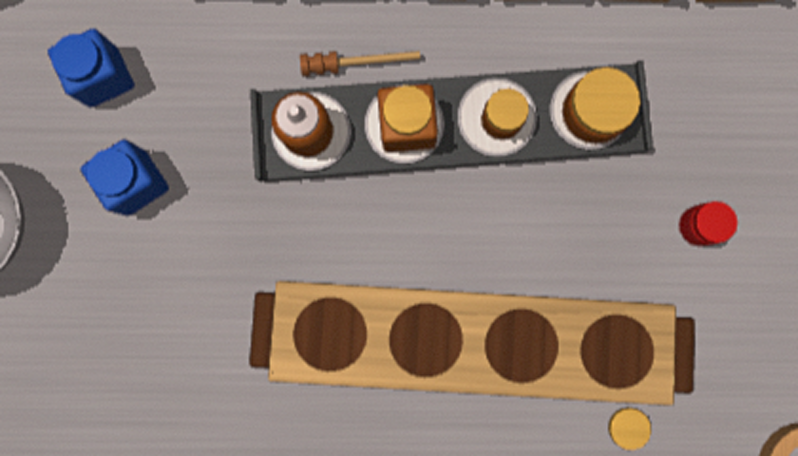

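The top picture shows the rack as the farther row, left to right: bottle (258,207), square jar (314,198), small jar (366,200), squat jar (419,193). The tray is nearer, with marks at (273,316), (323,319), (374,322) and (424,325).

Look-alikes:
- **Square jar:** two blue blocks at (148,175) and (165,233), versus the amber jar with brass lid at (314,198). The amber one on the rack is meant.
- **Small jar:** the red one at (474,258), versus the amber one at (366,200). The amber one on the saucer is meant.

The enlarged crop confirms both choices.

```bash
python3 - <<'E'
from h import *
p=viewer.camera("top");C=cloud(p)
g=cv2.cvtColor(p["img"],cv2.COLOR_RGB2GRAY)
r=(240,290,452,350);m=np.zeros(g.shape,np.uint8);m[r[1]:r[3],r[0]:r[2]]=(g[r[1]:r[3],r[0]:r[2]]<90)
k,l,s,c=cv2.connectedComponentsWithStats(m)
for i in range(1,k):
    if s[i,4]>400:print("mark",s[i],np.round(world(p,*c[i],z=.02),4))
q=C[35:140,190:520];q=q[q[...,2]>.02];print("crates minx",q[:,0].min(),"zmax",np.percentile(q[:,2],99))
s=viewer.camera("side");D=cloud(s)
for n,x,y,lo,hi in(("squat",.669,-.146,.074,.09),("small",.66,-.059,.07,.086),("square",.655,.029,.093,.11),("bottle",.648,.12,.09,.13),("tip",.648,.12,.112,.13)):
    for nm,A in(("top",C),("side",D)):
        b=A[(np.hypot(A[...,0]-x,A[...,1]-y)<.04)&(A[...,2]>lo)&(A[...,2]<hi)]
        print(n,nm,len(b),cv2.minEnclosingCircle(b[:,:2].astype(np.float32)*1000),np.round(b.mean(0),4))
E
```

```text
mark [ 254  297   39   38 1152] [0.4616 0.0992 0.02  ]
mark [ 305  300   38   38 1153] [0.4566 0.0112 0.02  ]
mark [ 355  303   39   38 1162] [ 0.4519 -0.0768  0.02  ]
mark [ 406  306   38   38 1161] [ 0.4471 -0.1648  0.02  ]
crates minx 0.49717327801848676 zmax 0.05504930750678154
squat top 953 ((669.0050659179688, -146.48240661621094), 29.629220962524414) [ 0.6682 -0.1462  0.0805]
squat side 426 ((670.3233032226562, -144.94728088378906), 30.789588928222656) [ 0.6691 -0.1417  0.0797]
small top 391 ((660.6537475585938, -59.62429428100586), 19.111299514770508) [ 0.6603 -0.059   0.0765]
small side 219 ((662.4945068359375, -56.97011184692383), 19.81634521484375) [ 0.6612 -0.0553  0.0755]
square top 512 ((654.812744140625, 29.450876235961914), 21.0029239654541) [0.6541 0.0292 0.1004]
square side 316 ((655.65869140625, 31.18088722229004), 21.93021583557129) [0.6546 0.0338 0.0994]
bottle top 489 ((648.1325073242188, 123.33482360839844), 21.67349624633789) [0.6463 0.122  0.1016]
bottle side 356 ((647.9949951171875, 127.32791137695312), 21.29391860961914) [0.6471 0.1311 0.1015]
tip top 45 ((648.0896606445312, 122.80624389648438), 5.768117904663086) [0.6473 0.1226 0.1183]
tip side 38 ((648.6401977539062, 126.8860855102539), 5.583934307098389) [0.6485 0.1272 0.1168]
```

Emit:
step_arm(
  plan=[
    {"rz": 0.095},
    {"rz": 0.095},
    {"rz": 0.095},
    {"rz": 0.095},
    {"rz": 0.095},
    {"rz": 0.095},
    {"rz": 0.095},
    {"rz": 0.095},
    {},
    {},
  ],
  grip_force=20,
)

```text
$.plan[0]: bad value
```

Emit:
step_arm(
  plan=[
    {"dx": 0, "dy": 0, "dz": 0, "rx": 0, "ry": 0, "rz": 0.095, "claw": 0},
    {"dx": 0, "dy": 0, "dz": 0, "rx": 0, "ry": 0, "rz": 0.095, "claw": 0},
    {"dx": 0, "dy": 0, "dz": 0, "rx": 0, "ry": 0, "rz": 0.095, "claw": 0},
    {"dx": 0, "dy": 0, "dz": 0, "rx": 0, "ry": 0, "rz": 0.095, "claw": 0},
    {"dx": 0, "dy": 0, "dz": 0, "rx": 0, "ry": 0, "rz": 0.095, "claw": 0},
    {"dx": 0, "dy": 0, "dz": 0, "rx": 0, "ry": 0, "rz": 0.095, "claw": 0},
    {"dx": 0, "dy": 0, "dz": 0, "rx": 0, "ry": 0, "rz": 0.095, "claw": 0},
    {"dx": 0, "dy": 0, "dz": 0, "rx": 0, "ry": 0, "rz": 0.095, "claw": 0},
    {"dx": 0, "dy": 0, "dz": 0, "rx": 0, "ry": 0, "rz": 0, "claw": 0},
  ],
  grip_force=20,
)

```text
time_s: 1.85
ee_pos: [0.1603, 0.5261, 0.2225]
eef_rot: [3.142, -0.0, 1.649]
force: [-0.4, -0.5, 0.3]
grip_width: 0.0938
grip_force: 0.0
```

Emit:
step_arm(
  plan=[
    {"dx": -0.2, "dy": 0.2, "dz": 0, "rx": 0, "ry": 0, "rz": 0, "claw": 0},
    {"dx": -0.3, "dy": 0.3, "dz": 0, "rx": 0, "ry": 0, "rz": 0, "claw": 0},
    {"dx": -0.3, "dy": 0.3, "dz": 0, "rx": 0, "ry": 0, "rz": 0, "claw": 0},
    {"dx": -0.3, "dy": 0.3, "dz": 0, "rx": 0, "ry": 0, "rz": 0, "claw": 0},
    {"dx": -0.3, "dy": 0.3, "dz": 0, "rx": 0, "ry": 0, "rz": 0, "claw": 0},
    {"dx": -0.3, "dy": 0.3, "dz": 0, "rx": 0, "ry": 0, "rz": 0, "claw": 0},
    {"dx": -0.3, "dy": 0.3, "dz": 0, "rx": 0, "ry": 0, "rz": 0, "claw": 0},
    {"dx": -0.3, "dy": 0.3, "dz": 0, "rx": 0, "ry": 0, "rz": 0, "claw": 0},
    {"dx": -0.3, "dy": 0.3, "dz": 0, "rx": 0, "ry": 0, "rz": 0, "claw": 0},
    {"dx": -0.3, "dy": 0.3, "dz": 0, "rx": 0, "ry": 0, "rz": 0, "claw": 0},
  ],
)

```text
time_s: 2.85
ee_pos: [0.4741, 0.2592, 0.2226]
eef_rot: [3.141, -0.0, 1.657]
force: [0.4, 0.2, -0.3]
grip_width: 0.0937
grip_force: 0.0
```

Emit:
step_arm(
  plan=[
    {"dx": -0.3, "dy": 0.3, "dz": 0, "rx": 0, "ry": 0, "rz": 0, "claw": 0},
    {"dx": -0.3, "dy": 0.3, "dz": 0, "rx": 0, "ry": 0, "rz": 0, "claw": 0},
    {"dx": -0.3, "dy": 0.3, "dz": 0, "rx": 0, "ry": 0, "rz": 0, "claw": 0},
    {"dx": -0.3, "dy": 0.3, "dz": 0, "rx": 0, "ry": 0, "rz": 0, "claw": 0},
    {"dx": -0.2, "dy": 0.3, "dz": 0, "rx": 0, "ry": 0, "rz": 0, "claw": 0},
    {"dx": -0.08, "dy": 0.15, "dz": 0, "rx": 0, "ry": 0, "rz": 0, "claw": 0},
    {"dx": 0, "dy": 0, "dz": 0, "rx": 0, "ry": 0, "rz": 0, "claw": 0},
    {"dx": 0, "dy": 0, "dz": 0, "rx": 0, "ry": 0, "rz": 0, "claw": 0},
    {"dx": 0, "dy": 0, "dz": 0, "rx": 0, "ry": 0, "rz": 0, "claw": 0},
  ],
)

```text
time_s: 3.75
ee_pos: [0.6486, 0.1273, 0.2227]
eef_rot: [-3.142, -0.0, 1.654]
force: [-0.1, 0.2, -0.6]
grip_width: 0.0942
grip_force: 0.0
```

Emit:
step_arm(
  plan=[
    {"dx": -0.03, "dy": 0, "dz": 0.25, "rx": 0, "ry": 0, "rz": 0, "claw": 0},
    {"dx": 0, "dy": 0, "dz": 0.3, "rx": 0, "ry": 0, "rz": 0, "claw": 0},
    {"dx": 0, "dy": 0, "dz": 0.3, "rx": 0, "ry": 0, "rz": 0, "claw": 0},
    {"dx": 0, "dy": 0, "dz": 0.3, "rx": 0, "ry": 0, "rz": 0, "claw": 0},
    {"dx": 0, "dy": 0, "dz": 0.3, "rx": 0, "ry": 0, "rz": 0, "claw": 0},
    {"dx": 0, "dy": 0, "dz": 0.15, "rx": 0, "ry": 0, "rz": 0, "claw": 0},
    {"dx": 0, "dy": 0, "dz": 0.07, "rx": 0, "ry": 0, "rz": 0, "claw": 0},
    {"dx": 0, "dy": 0, "dz": 0, "rx": 0, "ry": 0, "rz": 0, "claw": 0},
    {"dx": 0, "dy": 0, "dz": 0, "rx": 0, "ry": 0, "rz": 0, "claw": 0.3},
    {"dx": 0, "dy": 0, "dz": 0, "rx": 0, "ry": 0, "rz": 0, "claw": 0.3},
  ],
)

```text
time_s: 4.75
ee_pos: [0.6502, 0.1236, 0.057]
eef_rot: [3.139, -0.0, 1.652]
force: [-0.1, -0.7, -0.1]
grip_width: 0.0814
grip_force: 0.0
```

Emit:
step_arm(
  plan=[
    {"dx": 0, "dy": 0, "dz": 0, "rx": 0, "ry": 0, "rz": 0, "claw": 1},
    {"dx": 0, "dy": 0, "dz": 0, "rx": 0, "ry": 0, "rz": 0, "claw": 1},
    {"dx": 0, "dy": 0, "dz": 0, "rx": 0, "ry": 0, "rz": 0, "claw": 1},
    {"dx": 0, "dy": 0, "dz": 0, "rx": 0, "ry": 0, "rz": 0, "claw": 1},
    {"dx": 0, "dy": 0, "dz": 0, "rx": 0, "ry": 0, "rz": 0, "claw": 1},
    {"dx": 0, "dy": 0, "dz": 0, "rx": 0, "ry": 0, "rz": 0, "claw": 1},
  ],
)

```text
time_s: 5.35
ee_pos: [0.6497, 0.1235, 0.0556]
eef_rot: [3.141, -0.0, 1.652]
force: [0.1, -0.9, 1.6]
grip_width: 0.0499
grip_force: 20.0
```

Emit:
step_arm(
  plan=[
    {"dx": 0, "dy": 0, "dz": -0.05, "rx": 0, "ry": 0, "rz": 0, "claw": 1},
    {"dx": 0, "dy": 0, "dz": -0.15, "rx": 0, "ry": 0, "rz": 0, "claw": 1},
    {"dx": 0, "dy": 0, "dz": -0.25, "rx": 0, "ry": 0, "rz": 0, "claw": 1},
    {"dx": 0, "dy": 0, "dz": -0.3, "rx": 0, "ry": 0, "rz": 0, "claw": 1},
    {"dx": 0, "dy": 0, "dz": -0.25, "rx": 0, "ry": 0, "rz": 0, "claw": 1},
    {"dx": 0, "dy": 0, "dz": -0.15, "rx": 0, "ry": 0, "rz": 0, "claw": 1},
    {"dx": 0, "dy": 0, "dz": 0, "rx": 0, "ry": 0, "rz": 0, "claw": 1},
    {"dx": 0, "dy": 0, "dz": 0, "rx": 0, "ry": 0, "rz": 0, "claw": 1},
  ],
)

```text
time_s: 6.15
ee_pos: [0.6492, 0.1234, 0.1696]
eef_rot: [-3.141, 0.0, 1.652]
force: [0.0, -0.6, -2.3]
grip_width: 0.0494
grip_force: 20.0
```

Emit:
step_arm(
  plan=[
    {"dx": -0.1, "dy": -0.1, "dz": 0, "rx": 0, "ry": 0, "rz": 0, "claw": 1},
    {"dx": -0.2, "dy": -0.2, "dz": 0, "rx": 0, "ry": 0, "rz": 0, "claw": 1},
    {"dx": -0.3, "dy": -0.3, "dz": 0, "rx": 0, "ry": 0, "rz": 0, "claw": 1},
    {"dx": -0.35, "dy": -0.3, "dz": 0, "rx": 0, "ry": 0, "rz": 0, "claw": 1},
    {"dx": -0.35, "dy": -0.3, "dz": 0, "rx": 0, "ry": 0, "rz": 0, "claw": 1},
    {"dx": -0.35, "dy": -0.3, "dz": 0, "rx": 0, "ry": 0, "rz": 0, "claw": 1},
    {"dx": -0.35, "dy": -0.3, "dz": 0, "rx": 0, "ry": 0, "rz": 0, "claw": 1},
    {"dx": -0.35, "dy": -0.25, "dz": 0, "rx": 0, "ry": 0, "rz": 0, "claw": 1},
    {"dx": -0.25, "dy": -0.15, "dz": 0, "rx": 0, "ry": 0, "rz": 0, "claw": 1},
    {"dx": -0.11, "dy": -0.05, "dz": 0, "rx": 0, "ry": 0, "rz": 0, "claw": 1},
  ],
)

```text
time_s: 7.15
ee_pos: [0.4457, -0.1665, 0.1694]
eef_rot: [-3.14, -0.001, 1.65]
force: [-0.0, 0.6, -2.7]
grip_width: 0.05
grip_force: 20.0
```

Emit:
step_arm(
  plan=[
    {"dx": 0, "dy": 0, "dz": 0, "rx": 0, "ry": 0, "rz": 0, "claw": 1},
    {"dx": 0, "dy": 0, "dz": 0, "rx": 0, "ry": 0, "rz": 0, "claw": 1},
  ],
)

```text
time_s: 7.35
ee_pos: [0.4476, -0.1642, 0.1699]
eef_rot: [-3.141, -0.001, 1.652]
force: [0.0, 0.4, -2.3]
grip_width: 0.0498
grip_force: 20.0
```

Emit:
step_arm(
  plan=[
    {"dx": 0, "dy": 0, "dz": 0.1, "rx": 0, "ry": 0, "rz": 0, "claw": 1},
    {"dx": 0, "dy": 0, "dz": 0.25, "rx": 0, "ry": 0, "rz": 0, "claw": 1},
    {"dx": 0, "dy": 0, "dz": 0.3, "rx": 0, "ry": 0, "rz": 0, "claw": 1},
    {"dx": 0, "dy": 0, "dz": 0.25, "rx": 0, "ry": 0, "rz": 0, "claw": 1},
    {"dx": 0, "dy": 0, "dz": 0.15, "rx": 0, "ry": 0, "rz": 0, "claw": 1},
    {"dx": 0, "dy": 0, "dz": 0.08, "rx": 0, "ry": 0, "rz": 0, "claw": 1},
    {"dx": 0, "dy": 0, "dz": 0.04, "rx": 0, "ry": 0, "rz": 0, "claw": 1},
    {"dx": 0, "dy": 0, "dz": 0, "rx": 0, "ry": 0, "rz": 0, "claw": 1},
    {"dx": 0, "dy": 0, "dz": 0, "rx": 0, "ry": 0, "rz": 0, "claw": 1},
    {"dx": 0, "dy": 0, "dz": 0, "rx": 0, "ry": 0, "rz": 0, "claw": 1},
  ],
)

```text
time_s: 8.35
ee_pos: [0.4477, -0.165, 0.0541]
eef_rot: [3.14, 0.001, 1.652]
force: [-0.6, -0.0, -2.9]
grip_width: 0.0495
grip_force: 20.0
```

Emit:
step_arm(
  plan=[
    {"dx": 0, "dy": 0, "dz": 0.01, "rx": 0, "ry": 0, "rz": 0, "claw": 1},
    {"dx": 0, "dy": 0, "dz": 0.01, "rx": 0, "ry": 0, "rz": 0, "claw": 1},
    {"dx": 0, "dy": 0, "dz": 0, "rx": 0, "ry": 0, "rz": 0, "claw": 1},
    {"dx": 0, "dy": 0, "dz": 0, "rx": 0, "ry": 0, "rz": 0, "claw": 1},
  ],
)

```text
time_s: 8.75
ee_pos: [0.4474, -0.165, 0.0515]
eef_rot: [3.141, 0.0, 1.652]
force: [-0.2, 0.2, -0.3]
grip_width: 0.0499
grip_force: 20.0
```

Emit:
step_arm(
  plan=[
    {"dx": 0, "dy": 0, "dz": 0, "rx": 0, "ry": 0, "rz": 0, "claw": 0},
    {"dx": 0, "dy": 0, "dz": 0, "rx": 0, "ry": 0, "rz": 0, "claw": 0},
    {"dx": 0, "dy": 0, "dz": 0, "rx": 0, "ry": 0, "rz": 0, "claw": 0},
    {"dx": 0, "dy": 0, "dz": -0.05, "rx": 0, "ry": 0, "rz": 0, "claw": 0},
    {"dx": 0, "dy": 0, "dz": -0.2, "rx": 0, "ry": 0, "rz": 0, "claw": 0},
    {"dx": 0, "dy": 0, "dz": -0.3, "rx": 0, "ry": 0, "rz": 0, "claw": 0},
    {"dx": 0, "dy": 0, "dz": -0.35, "rx": 0, "ry": 0, "rz": 0, "claw": 0},
    {"dx": 0, "dy": 0, "dz": -0.2, "rx": 0, "ry": 0, "rz": 0, "claw": 0},
  ],
)

```text
time_s: 9.55
ee_pos: [0.4478, -0.1651, 0.1644]
eef_rot: [3.139, 0.001, 1.652]
force: [-0.3, -0.1, -0.3]
grip_width: 0.0937
grip_force: 0.0
```

Emit:
step_arm(
  plan=[
    {"dx": 0.13, "dy": 0.18, "dz": 0, "rx": 0, "ry": 0, "rz": 0, "claw": 0},
    {"dx": 0.25, "dy": 0.3, "dz": 0, "rx": 0, "ry": 0, "rz": 0, "claw": 0},
    {"dx": 0.25, "dy": 0.3, "dz": 0, "rx": 0, "ry": 0, "rz": 0, "claw": 0},
    {"dx": 0.25, "dy": 0.3, "dz": 0, "rx": 0, "ry": 0, "rz": 0, "claw": 0},
    {"dx": 0.25, "dy": 0.3, "dz": 0, "rx": 0, "ry": 0, "rz": 0, "claw": 0},
    {"dx": 0.25, "dy": 0.3, "dz": 0, "rx": 0, "ry": 0, "rz": 0, "claw": 0},
    {"dx": 0.25, "dy": 0.3, "dz": 0, "rx": 0, "ry": 0, "rz": 0, "claw": 0},
    {"dx": 0.15, "dy": 0.25, "dz": 0, "rx": 0, "ry": 0, "rz": 0.0, "claw": 0},
    {"dx": 0, "dy": 0, "dz": 0, "rx": 0, "ry": 0, "rz": 0, "claw": 0},
    {"dx": 0, "dy": 0, "dz": 0, "rx": 0, "ry": 0, "rz": 0, "claw": 0},
  ],
)

```text
time_s: 10.55
ee_pos: [0.6549, 0.0307, 0.1612]
eef_rot: [-3.141, 0.0, 1.653]
force: [-0.8, -0.4, 0.2]
grip_width: 0.0938
grip_force: 0.0
```

```bash
python3 - <<'E'
from h import *
p=viewer.camera("side");D=cloud(p);s=telemetry.get_obs();print(s["ee_pos"])
b=D[(np.hypot(D[...,0]-.447,D[...,1]+.165)<.04)&(D[...,2]>.09)]
print(len(b),cv2.minEnclosingCircle(b[:,:2].astype(np.float32)*1000),b[:,2].max())
save(p,"side1")
E
```

```text
[0.65467194 0.03025045 0.16141379]
208 ((445.4885559082031, -161.97589111328125), 18.92165184020996) 0.11842634277291367
```

View pics/side1.png

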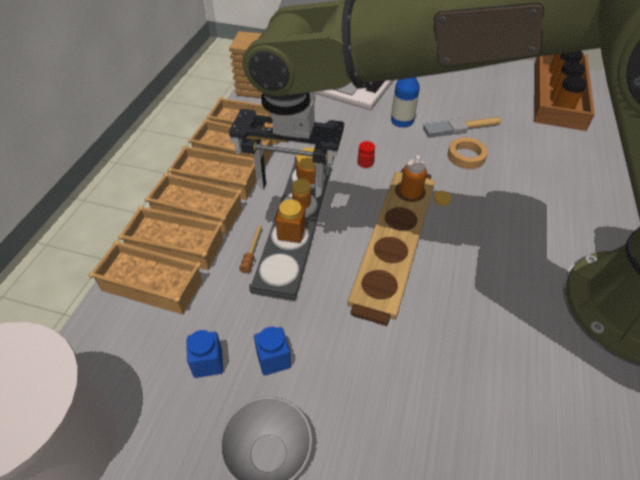

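The side view shows the bottle upright on the tray's far (right) mark at (413,178). The gripper stands over the square jar at (290,222), and its saucer row is undisturbed.

Emit:
step_arm(
  plan=[
    {"dx": 0, "dy": 0, "dz": 0.15, "rx": 0, "ry": 0, "rz": 0, "claw": 0},
    {"dx": 0, "dy": 0, "dz": 0.25, "rx": 0, "ry": 0, "rz": 0, "claw": 0},
    {"dx": 0, "dy": 0, "dz": 0.3, "rx": 0, "ry": 0, "rz": 0, "claw": 0},
    {"dx": 0, "dy": 0, "dz": 0.2, "rx": 0, "ry": 0, "rz": 0, "claw": 0},
    {"dx": 0, "dy": 0, "dz": 0.12, "rx": 0, "ry": 0, "rz": 0, "claw": 0},
    {"dx": 0, "dy": 0, "dz": 0.05, "rx": 0, "ry": 0, "rz": 0, "claw": 0},
    {"dx": 0, "dy": 0, "dz": 0, "rx": 0, "ry": 0, "rz": 0, "claw": 0},
    {"dx": 0, "dy": 0, "dz": 0, "rx": 0, "ry": 0, "rz": 0, "claw": 0},
    {"dx": 0, "dy": 0, "dz": 0, "rx": 0, "ry": 0, "rz": 0, "claw": 0.3},
    {"dx": 0, "dy": 0, "dz": 0, "rx": 0, "ry": 0, "rz": 0, "claw": 0.3},
  ],
)

```text
time_s: 11.6
ee_pos: [0.6554, 0.0306, 0.0552]
eef_rot: [3.14, 0.0, 1.652]
force: [-0.5, 0.2, -0.1]
grip_width: 0.0813
grip_force: 0.0
```

Emit:
step_arm(
  plan=[
    {"dx": 0, "dy": 0, "dz": 0, "rx": 0, "ry": 0, "rz": 0, "claw": 1},
    {"dx": 0, "dy": 0, "dz": 0, "rx": 0, "ry": 0, "rz": 0, "claw": 1},
    {"dx": 0, "dy": 0, "dz": 0, "rx": 0, "ry": 0, "rz": 0, "claw": 1},
    {"dx": 0, "dy": 0, "dz": 0, "rx": 0, "ry": 0, "rz": 0, "claw": 1},
    {"dx": 0, "dy": 0, "dz": 0, "rx": 0, "ry": 0, "rz": 0, "claw": 1},
    {"dx": 0, "dy": 0, "dz": 0, "rx": 0, "ry": 0, "rz": 0, "claw": 1},
  ],
)

```text
time_s: 12.2
ee_pos: [0.6553, 0.0306, 0.0545]
eef_rot: [3.141, 0.0, 1.652]
force: [1.0, 0.2, 0.1]
grip_width: 0.05
grip_force: 20.0
```

Emit:
step_arm(
  plan=[
    {"dx": 0, "dy": 0, "dz": -0.05, "rx": 0, "ry": 0, "rz": 0, "claw": 1},
    {"dx": 0, "dy": 0, "dz": -0.15, "rx": 0, "ry": 0, "rz": 0, "claw": 1},
    {"dx": 0, "dy": 0, "dz": -0.25, "rx": 0, "ry": 0, "rz": 0, "claw": 1},
    {"dx": 0, "dy": 0, "dz": -0.3, "rx": 0, "ry": 0, "rz": 0, "claw": 1},
    {"dx": 0, "dy": 0, "dz": -0.25, "rx": 0, "ry": 0, "rz": 0, "claw": 1},
    {"dx": 0, "dy": 0, "dz": -0.15, "rx": 0, "ry": 0, "rz": 0, "claw": 1},
    {"dx": 0, "dy": 0, "dz": 0, "rx": 0, "ry": 0, "rz": 0, "claw": 1},
    {"dx": 0, "dy": 0, "dz": 0, "rx": 0, "ry": 0, "rz": 0, "claw": 1},
  ],
)

```text
time_s: 13.0
ee_pos: [0.6548, 0.0306, 0.1686]
eef_rot: [-3.141, -0.0, 1.652]
force: [0.0, 0.5, -3.5]
grip_width: 0.0497
grip_force: 20.0
```

Emit:
step_arm(
  plan=[
    {"dx": -0.05, "dy": -0.1, "dz": 0, "rx": 0, "ry": 0, "rz": 0, "claw": 1},
    {"dx": -0.1, "dy": -0.25, "dz": 0, "rx": 0, "ry": 0, "rz": 0, "claw": 1},
    {"dx": -0.15, "dy": -0.35, "dz": 0, "rx": 0, "ry": 0, "rz": 0, "claw": 1},
    {"dx": -0.15, "dy": -0.4, "dz": 0, "rx": 0, "ry": 0, "rz": 0, "claw": 1},
    {"dx": -0.15, "dy": -0.4, "dz": 0, "rx": 0, "ry": 0, "rz": 0, "claw": 1},
    {"dx": -0.15, "dy": -0.35, "dz": 0, "rx": 0, "ry": 0, "rz": 0, "claw": 1},
    {"dx": -0.11, "dy": -0.2, "dz": 0, "rx": 0, "ry": 0, "rz": 0, "claw": 1},
    {"dx": -0.05, "dy": -0.06, "dz": 0, "rx": 0, "ry": 0, "rz": 0, "claw": 1},
    {"dx": 0, "dy": 0, "dz": 0, "rx": 0, "ry": 0, "rz": 0, "claw": 1},
    {"dx": 0, "dy": 0, "dz": 0, "rx": 0, "ry": 0, "rz": 0, "claw": 1},
  ],
)

```text
time_s: 14.0
ee_pos: [0.4528, -0.0769, 0.1691]
eef_rot: [-3.141, -0.0, 1.652]
force: [-0.0, 0.0, -1.8]
grip_width: 0.0501
grip_force: 20.0
```

Emit:
step_arm(
  plan=[
    {"dx": 0, "dy": 0, "dz": 0.1, "rx": 0, "ry": 0, "rz": 0, "claw": 1},
    {"dx": 0, "dy": 0, "dz": 0.25, "rx": 0, "ry": 0, "rz": 0, "claw": 1},
    {"dx": 0, "dy": 0, "dz": 0.3, "rx": 0, "ry": 0, "rz": 0, "claw": 1},
    {"dx": 0, "dy": 0, "dz": 0.25, "rx": 0, "ry": 0, "rz": 0, "claw": 1},
    {"dx": 0, "dy": 0, "dz": 0.15, "rx": 0, "ry": 0, "rz": 0, "claw": 1},
    {"dx": 0, "dy": 0, "dz": 0.08, "rx": 0, "ry": 0, "rz": 0, "claw": 1},
    {"dx": 0, "dy": 0, "dz": 0.03, "rx": 0, "ry": 0, "rz": 0, "claw": 1},
    {"dx": 0, "dy": 0, "dz": 0, "rx": 0, "ry": 0, "rz": 0, "claw": 1},
    {"dx": 0, "dy": 0, "dz": 0, "rx": 0, "ry": 0, "rz": 0, "claw": 1},
  ],
)

```text
time_s: 14.9
ee_pos: [0.4527, -0.0772, 0.054]
eef_rot: [3.141, 0.0, 1.652]
force: [-0.0, 1.4, -2.5]
grip_width: 0.0494
grip_force: 20.0
```

Emit:
step_arm(
  plan=[
    {"dx": 0, "dy": 0, "dz": 0.01, "rx": 0, "ry": 0, "rz": 0, "claw": 1},
    {"dx": 0, "dy": 0, "dz": 0.01, "rx": 0, "ry": 0, "rz": 0, "claw": 1},
    {"dx": 0, "dy": 0, "dz": 0.01, "rx": 0, "ry": 0, "rz": 0, "claw": 1},
    {"dx": 0, "dy": 0, "dz": 0, "rx": 0, "ry": 0, "rz": 0, "claw": 1},
    {"dx": 0, "dy": 0, "dz": 0, "rx": 0, "ry": 0, "rz": 0, "claw": 1},
  ],
)

```text
time_s: 15.4
ee_pos: [0.4522, -0.0772, 0.0505]
eef_rot: [3.142, 0.0, 1.652]
force: [0.3, -0.4, -3.1]
grip_width: 0.0498
grip_force: 20.0
```

Emit:
step_arm(
  plan=[
    {"dx": 0, "dy": 0, "dz": 0.01, "rx": 0, "ry": 0, "rz": 0, "claw": 1},
    {"dx": 0, "dy": 0, "dz": 0, "rx": 0, "ry": 0, "rz": 0, "claw": 1},
    {"dx": 0, "dy": 0, "dz": 0, "rx": 0, "ry": 0, "rz": 0, "claw": 1},
  ],
)

```text
time_s: 15.7
ee_pos: [0.4523, -0.0772, 0.0504]
eef_rot: [3.141, 0.0, 1.652]
force: [-6.3, 1.7, 15.2]
grip_width: 0.0497
grip_force: 20.0
```

Emit:
step_arm(
  plan=[
    {"dx": 0, "dy": 0, "dz": -0.005, "rx": 0, "ry": 0, "rz": 0, "claw": 1},
    {"dx": 0, "dy": 0, "dz": 0, "rx": 0, "ry": 0, "rz": 0, "claw": 0},
    {"dx": 0, "dy": 0, "dz": 0, "rx": 0, "ry": 0, "rz": 0, "claw": 0},
    {"dx": 0, "dy": 0, "dz": 0, "rx": 0, "ry": 0, "rz": 0, "claw": 0},
    {"dx": 0, "dy": 0, "dz": -0.05, "rx": 0, "ry": 0, "rz": 0, "claw": 0},
    {"dx": 0, "dy": 0, "dz": -0.2, "rx": 0, "ry": 0, "rz": 0, "claw": 0},
    {"dx": 0, "dy": 0, "dz": -0.3, "rx": 0, "ry": 0, "rz": 0, "claw": 0},
    {"dx": 0, "dy": 0, "dz": -0.35, "rx": 0, "ry": 0, "rz": 0, "claw": 0},
    {"dx": 0, "dy": 0, "dz": -0.2, "rx": 0, "ry": 0, "rz": 0, "claw": 0},
  ],
)

```text
time_s: 16.6
ee_pos: [0.4528, -0.0773, 0.1627]
eef_rot: [3.139, 0.001, 1.652]
force: [0.2, 0.4, 0.5]
grip_width: 0.094
grip_force: 0.0
```

Emit:
step_arm(
  plan=[
    {"dx": 0, "dy": 0.2, "dz": 0, "rx": 0, "ry": 0, "rz": 0, "claw": 0},
    {"dx": 0, "dy": 0.35, "dz": 0, "rx": 0, "ry": 0, "rz": 0, "claw": 0},
    {"dx": 0.02, "dy": 0.4, "dz": 0, "rx": 0, "ry": 0, "rz": 0, "claw": 0},
    {"dx": 0, "dy": 0.4, "dz": 0, "rx": 0, "ry": 0, "rz": 0, "claw": 0},
    {"dx": 0, "dy": 0.4, "dz": 0, "rx": 0, "ry": 0, "rz": 0, "claw": 0},
    {"dx": 0, "dy": 0.25, "dz": 0, "rx": 0, "ry": 0, "rz": 0, "claw": 0},
    {"dx": 0, "dy": 0.1, "dz": 0, "rx": 0, "ry": 0, "rz": 0, "claw": 0},
    {"dx": 0, "dy": 0, "dz": 0, "rx": 0, "ry": 0, "rz": 0, "claw": 0},
    {"dx": 0, "dy": 0, "dz": 0, "rx": 0, "ry": 0, "rz": 0, "claw": 0},
  ],
)

```text
time_s: 17.5
ee_pos: [0.6609, -0.0582, 0.1599]
eef_rot: [-3.141, -0.0, 1.652]
force: [0.5, 0.7, -1.0]
grip_width: 0.0939
grip_force: 0.0
```

Emit:
step_arm(
  plan=[
    {"dx": 0, "dy": 0, "dz": 0.15, "rx": 0, "ry": 0, "rz": 0, "claw": 0},
    {"dx": 0, "dy": 0, "dz": 0.25, "rx": 0, "ry": 0, "rz": 0, "claw": 0},
    {"dx": 0, "dy": 0, "dz": 0.3, "rx": 0, "ry": 0, "rz": 0, "claw": 0},
    {"dx": 0, "dy": 0, "dz": 0.2, "rx": 0, "ry": 0, "rz": 0, "claw": 0},
    {"dx": 0, "dy": 0, "dz": 0.13, "rx": 0, "ry": 0, "rz": 0, "claw": 0},
    {"dx": 0, "dy": 0, "dz": 0.07, "rx": 0, "ry": 0, "rz": 0, "claw": 0},
    {"dx": 0, "dy": 0, "dz": 0, "rx": 0, "ry": 0, "rz": 0, "claw": 0},
    {"dx": 0, "dy": 0, "dz": 0, "rx": 0, "ry": 0, "rz": 0, "claw": 0.3},
    {"dx": 0, "dy": 0, "dz": 0, "rx": 0, "ry": 0, "rz": 0, "claw": 0.4},
    {"dx": 0, "dy": 0, "dz": 0, "rx": 0, "ry": 0, "rz": 0, "claw": 0.45},
  ],
  grip_force=12,
)

```text
time_s: 18.5
ee_pos: [0.6617, -0.0582, 0.0508]
eef_rot: [3.14, 0.0, 1.652]
force: [-0.6, 0.7, 0.3]
grip_width: 0.0734
grip_force: 0.0
```

Emit:
step_arm(
  plan=[
    {"dx": 0, "dy": 0, "dz": 0, "rx": 0, "ry": 0, "rz": 0, "claw": 0.5},
    {"dx": 0, "dy": 0, "dz": 0, "rx": 0, "ry": 0, "rz": 0, "claw": 0.55},
    {"dx": 0, "dy": 0, "dz": 0, "rx": 0, "ry": 0, "rz": 0, "claw": 0.6},
    {"dx": 0, "dy": 0, "dz": 0, "rx": 0, "ry": 0, "rz": 0, "claw": 1},
    {"dx": 0, "dy": 0, "dz": 0, "rx": 0, "ry": 0, "rz": 0, "claw": 1},
    {"dx": 0, "dy": 0, "dz": 0, "rx": 0, "ry": 0, "rz": 0, "claw": 1},
    {"dx": 0, "dy": 0, "dz": 0, "rx": 0, "ry": 0, "rz": 0, "claw": 1},
  ],
)

```text
time_s: 19.2
ee_pos: [0.6614, -0.0582, 0.05]
eef_rot: [3.141, 0.0, 1.652]
force: [0.3, 0.4, 0.8]
grip_width: 0.0399
grip_force: 12.0
```

Emit:
step_arm(
  plan=[
    {"dx": 0, "dy": 0, "dz": -0.05, "rx": 0, "ry": 0, "rz": 0, "claw": 1},
    {"dx": 0, "dy": 0, "dz": -0.15, "rx": 0, "ry": 0, "rz": 0, "claw": 1},
    {"dx": 0, "dy": 0, "dz": -0.25, "rx": 0, "ry": 0, "rz": 0, "claw": 1},
    {"dx": 0, "dy": 0, "dz": -0.3, "rx": 0, "ry": 0, "rz": 0, "claw": 1},
    {"dx": 0, "dy": 0, "dz": -0.25, "rx": 0, "ry": 0, "rz": 0, "claw": 1},
    {"dx": 0, "dy": 0, "dz": -0.15, "rx": 0, "ry": 0, "rz": 0, "claw": 1},
    {"dx": 0, "dy": 0, "dz": 0, "rx": 0, "ry": 0, "rz": 0, "claw": 1},
    {"dx": 0, "dy": 0, "dz": 0, "rx": 0, "ry": 0, "rz": 0, "claw": 1},
  ],
)

```text
time_s: 20.0
ee_pos: [0.661, -0.0581, 0.1642]
eef_rot: [-3.141, -0.0, 1.652]
force: [0.0, -0.1, -1.9]
grip_width: 0.0393
grip_force: 12.0
```

Emit:
step_arm(
  plan=[
    {"dx": 0.05, "dy": -0.1, "dz": 0, "rx": 0, "ry": 0, "rz": 0, "claw": 1},
    {"dx": 0.1, "dy": -0.25, "dz": 0, "rx": 0, "ry": 0, "rz": 0, "claw": 1},
    {"dx": 0.15, "dy": -0.35, "dz": 0, "rx": 0, "ry": 0, "rz": 0, "claw": 1},
    {"dx": 0.15, "dy": -0.35, "dz": 0, "rx": 0, "ry": 0, "rz": 0, "claw": 1},
    {"dx": 0.15, "dy": -0.35, "dz": 0, "rx": 0, "ry": 0, "rz": 0, "claw": 1},
    {"dx": 0.15, "dy": -0.35, "dz": 0, "rx": 0, "ry": 0, "rz": 0, "claw": 1},
    {"dx": 0.08, "dy": -0.18, "dz": 0, "rx": 0, "ry": 0, "rz": 0, "claw": 1},
    {"dx": 0.03, "dy": -0.06, "dz": 0, "rx": 0, "ry": 0, "rz": 0, "claw": 1},
    {"dx": 0, "dy": 0, "dz": 0, "rx": 0, "ry": 0, "rz": 0, "claw": 1},
    {"dx": 0, "dy": 0, "dz": 0, "rx": 0, "ry": 0, "rz": 0, "claw": 1},
  ],
)

```text
time_s: 21.0
ee_pos: [0.4567, 0.0112, 0.1646]
eef_rot: [-3.141, -0.0, 1.652]
force: [-0.2, 0.1, -0.7]
grip_width: 0.0399
grip_force: 12.0
```

Emit:
step_arm(
  plan=[
    {"dx": 0, "dy": 0, "dz": 0.1, "rx": 0, "ry": 0, "rz": 0, "claw": 1},
    {"dx": 0, "dy": 0, "dz": 0.25, "rx": 0, "ry": 0, "rz": 0, "claw": 1},
    {"dx": 0, "dy": 0, "dz": 0.3, "rx": 0, "ry": 0, "rz": 0, "claw": 1},
    {"dx": 0, "dy": 0, "dz": 0.25, "rx": 0, "ry": 0, "rz": 0, "claw": 1},
    {"dx": 0, "dy": 0, "dz": 0.15, "rx": 0, "ry": 0, "rz": 0, "claw": 1},
    {"dx": 0, "dy": 0, "dz": 0.08, "rx": 0, "ry": 0, "rz": 0, "claw": 1},
    {"dx": 0, "dy": 0, "dz": 0.03, "rx": 0, "ry": 0, "rz": 0, "claw": 1},
    {"dx": 0, "dy": 0, "dz": 0.02, "rx": 0, "ry": 0, "rz": 0, "claw": 1},
    {"dx": 0, "dy": 0, "dz": 0, "rx": 0, "ry": 0, "rz": 0, "claw": 1},
    {"dx": 0, "dy": 0, "dz": 0, "rx": 0, "ry": 0, "rz": 0, "claw": 1},
  ],
)

```text
time_s: 22.0
ee_pos: [0.4564, 0.0113, 0.0475]
eef_rot: [3.141, 0.0, 1.652]
force: [0.1, 0.8, -1.4]
grip_width: 0.0394
grip_force: 12.0
```

Emit:
step_arm(
  plan=[
    {"dx": 0, "dy": 0, "dz": 0.01, "rx": 0, "ry": 0, "rz": 0, "claw": 1},
    {"dx": 0, "dy": 0, "dz": 0.003, "rx": 0, "ry": 0, "rz": 0, "claw": 1},
    {"dx": 0, "dy": 0, "dz": 0, "rx": 0, "ry": 0, "rz": 0, "claw": 1},
    {"dx": 0, "dy": 0, "dz": 0, "rx": 0, "ry": 0, "rz": 0, "claw": 1},
  ],
)

```text
time_s: 22.4
ee_pos: [0.4562, 0.0114, 0.0459]
eef_rot: [3.141, 0.0, 1.652]
force: [-0.7, -0.7, 3.6]
grip_width: 0.0398
grip_force: 12.0
```

Emit:
step_arm(
  plan=[
    {"dx": 0, "dy": 0, "dz": 0, "rx": 0, "ry": 0, "rz": 0, "claw": 0},
    {"dx": 0, "dy": 0, "dz": 0, "rx": 0, "ry": 0, "rz": 0, "claw": 0},
    {"dx": 0, "dy": 0, "dz": 0, "rx": 0, "ry": 0, "rz": 0, "claw": 0},
    {"dx": 0, "dy": 0, "dz": -0.05, "rx": 0, "ry": 0, "rz": 0, "claw": 0},
    {"dx": 0, "dy": 0, "dz": -0.2, "rx": 0, "ry": 0, "rz": 0, "claw": 0},
    {"dx": 0, "dy": 0, "dz": -0.3, "rx": 0, "ry": 0, "rz": 0, "claw": 0},
    {"dx": 0, "dy": 0, "dz": -0.35, "rx": 0, "ry": 0, "rz": 0, "claw": 0},
    {"dx": 0, "dy": 0, "dz": -0.25, "rx": 0, "ry": 0, "rz": 0, "claw": 0},
  ],
)

```text
time_s: 23.2
ee_pos: [0.4563, 0.0114, 0.1631]
eef_rot: [3.14, 0.0, 1.652]
force: [-0.5, -0.2, 0.6]
grip_width: 0.0934
grip_force: 0.0
```

Emit:
step_arm(
  plan=[
    {"dx": -0.15, "dy": 0.15, "dz": 0, "rx": 0, "ry": 0, "rz": 0, "claw": 0},
    {"dx": -0.25, "dy": 0.3, "dz": 0, "rx": 0, "ry": 0, "rz": 0, "claw": 0},
    {"dx": -0.3, "dy": 0.35, "dz": 0, "rx": 0, "ry": 0, "rz": 0, "claw": 0},
    {"dx": -0.3, "dy": 0.35, "dz": 0, "rx": 0, "ry": 0, "rz": 0, "claw": 0},
    {"dx": -0.3, "dy": 0.35, "dz": 0, "rx": 0, "ry": 0, "rz": 0, "claw": 0},
    {"dx": -0.25, "dy": 0.3, "dz": 0, "rx": 0, "ry": 0, "rz": 0, "claw": 0},
    {"dx": -0.14, "dy": 0.15, "dz": 0, "rx": 0, "ry": 0, "rz": 0, "claw": 0},
    {"dx": -0.05, "dy": 0.05, "dz": 0, "rx": 0, "ry": 0, "rz": 0, "claw": 0},
    {"dx": 0, "dy": 0, "dz": 0, "rx": 0, "ry": 0, "rz": 0, "claw": 0},
    {"dx": 0, "dy": 0, "dz": 0, "rx": 0, "ry": 0, "rz": 0, "claw": 0},
  ],
)

```text
time_s: 24.2
ee_pos: [0.6689, -0.1451, 0.1609]
eef_rot: [-3.141, -0.0, 1.652]
force: [-1.1, 0.2, 0.9]
grip_width: 0.0941
grip_force: 0.0
```

Lower to 0.050 and grip the squat jar with more force.

Emit:
step_arm(
  plan=[
    {"dx": 0, "dy": 0, "dz": 0.15, "rx": 0, "ry": 0, "rz": 0, "claw": 0},
    {"dx": 0, "dy": 0, "dz": 0.25, "rx": 0, "ry": 0, "rz": 0, "claw": 0},
    {"dx": 0, "dy": 0, "dz": 0.25, "rx": 0, "ry": 0, "rz": 0, "claw": 0},
    {"dx": 0, "dy": 0, "dz": 0.2, "rx": 0, "ry": 0, "rz": 0, "claw": 0},
    {"dx": 0, "dy": 0, "dz": 0.15, "rx": 0, "ry": 0, "rz": 0, "claw": 0},
    {"dx": 0, "dy": 0, "dz": 0.08, "rx": 0, "ry": 0, "rz": 0, "claw": 0},
    {"dx": 0, "dy": 0, "dz": 0.03, "rx": 0, "ry": 0, "rz": 0, "claw": 0},
    {"dx": 0, "dy": 0, "dz": 0, "rx": 0, "ry": 0, "rz": 0, "claw": 0},
    {"dx": 0, "dy": 0, "dz": 0, "rx": 0, "ry": 0, "rz": 0, "claw": 0.1},
    {"dx": 0, "dy": 0, "dz": 0, "rx": 0, "ry": 0, "rz": 0, "claw": 0.2},
  ],
  grip_force=25,
)

```text
time_s: 25.2
ee_pos: [0.6698, -0.1459, 0.0505]
eef_rot: [3.14, 0.0, 1.652]
force: [0.0, -0.1, 0.3]
grip_width: 0.0811
grip_force: 0.0
```

Emit:
step_arm(
  plan=[
    {"dx": 0, "dy": 0, "dz": 0, "rx": 0, "ry": 0, "rz": 0, "claw": 0.3},
    {"dx": 0, "dy": 0, "dz": 0, "rx": 0, "ry": 0, "rz": 0, "claw": 0.4},
    {"dx": 0, "dy": 0, "dz": 0, "rx": 0, "ry": 0, "rz": 0, "claw": 1},
    {"dx": 0, "dy": 0, "dz": 0, "rx": 0, "ry": 0, "rz": 0, "claw": 1},
    {"dx": 0, "dy": 0, "dz": 0, "rx": 0, "ry": 0, "rz": 0, "claw": 1},
    {"dx": 0, "dy": 0, "dz": 0, "rx": 0, "ry": 0, "rz": 0, "claw": 1},
    {"dx": 0, "dy": 0, "dz": 0, "rx": 0, "ry": 0, "rz": 0, "claw": 1},
  ],
)

```text
time_s: 25.9
ee_pos: [0.6697, -0.1459, 0.05]
eef_rot: [3.141, 0.0, 1.652]
force: [0.8, -0.2, 3.4]
grip_width: 0.0617
grip_force: 25.0
```

Emit:
step_arm(
  plan=[
    {"dx": 0, "dy": 0, "dz": -0.05, "rx": 0, "ry": 0, "rz": 0, "claw": 1},
    {"dx": 0, "dy": 0, "dz": -0.15, "rx": 0, "ry": 0, "rz": 0, "claw": 1},
    {"dx": 0, "dy": 0, "dz": -0.25, "rx": 0, "ry": 0, "rz": 0, "claw": 1},
    {"dx": 0, "dy": 0, "dz": -0.3, "rx": 0, "ry": 0, "rz": 0, "claw": 1},
    {"dx": 0, "dy": 0, "dz": -0.25, "rx": 0, "ry": 0, "rz": 0, "claw": 1},
    {"dx": 0, "dy": 0, "dz": -0.15, "rx": 0, "ry": 0, "rz": 0, "claw": 1},
    {"dx": 0, "dy": 0, "dz": 0, "rx": 0, "ry": 0, "rz": 0, "claw": 1},
    {"dx": 0, "dy": 0, "dz": 0, "rx": 0, "ry": 0, "rz": 0, "claw": 1},
  ],
)

```text
time_s: 26.7
ee_pos: [0.6691, -0.1457, 0.1637]
eef_rot: [-3.14, -0.0, 1.652]
force: [-0.6, 0.1, -3.1]
grip_width: 0.0618
grip_force: 25.0
```

Emit:
step_arm(
  plan=[
    {"dx": 0.1, "dy": -0.1, "dz": 0, "rx": 0, "ry": 0, "rz": 0, "claw": 1},
    {"dx": 0.25, "dy": -0.2, "dz": 0, "rx": 0, "ry": 0, "rz": 0, "claw": 1},
    {"dx": 0.35, "dy": -0.25, "dz": 0, "rx": 0, "ry": 0, "rz": 0, "claw": 1},
    {"dx": 0.4, "dy": -0.25, "dz": 0, "rx": 0, "ry": 0, "rz": 0, "claw": 1},
    {"dx": 0.4, "dy": -0.25, "dz": 0, "rx": 0, "ry": 0, "rz": 0, "claw": 1},
    {"dx": 0.4, "dy": -0.25, "dz": 0, "rx": 0, "ry": 0, "rz": 0, "claw": 1},
    {"dx": 0.4, "dy": -0.25, "dz": 0, "rx": 0, "ry": 0, "rz": 0, "claw": 1},
    {"dx": 0.22, "dy": -0.22, "dz": 0, "rx": 0, "ry": 0, "rz": 0, "claw": 1},
    {"dx": 0.09, "dy": -0.1, "dz": 0, "rx": 0, "ry": 0, "rz": 0, "claw": 1},
    {"dx": 0, "dy": 0, "dz": 0, "rx": 0, "ry": 0, "rz": 0, "claw": 1},
  ],
)

```text
time_s: 27.7
ee_pos: [0.461, 0.0997, 0.164]
eef_rot: [-3.14, 0.0, 1.653]
force: [-0.6, 0.0, -2.8]
grip_width: 0.0617
grip_force: 25.0
```

Emit:
step_arm(
  plan=[
    {"dx": 0, "dy": 0, "dz": 0.1, "rx": 0, "ry": 0, "rz": 0, "claw": 1},
    {"dx": 0, "dy": 0, "dz": 0.25, "rx": 0, "ry": 0, "rz": 0, "claw": 1},
    {"dx": 0, "dy": 0, "dz": 0.3, "rx": 0, "ry": 0, "rz": 0, "claw": 1},
    {"dx": 0, "dy": 0, "dz": 0.25, "rx": 0, "ry": 0, "rz": 0, "claw": 1},
    {"dx": 0, "dy": 0, "dz": 0.15, "rx": 0, "ry": 0, "rz": 0, "claw": 1},
    {"dx": 0, "dy": 0, "dz": 0.08, "rx": 0, "ry": 0, "rz": 0, "claw": 1},
    {"dx": 0, "dy": 0, "dz": 0.03, "rx": 0, "ry": 0, "rz": 0, "claw": 1},
    {"dx": 0, "dy": 0, "dz": 0.01, "rx": 0, "ry": 0, "rz": 0, "claw": 1},
    {"dx": 0, "dy": 0, "dz": 0, "rx": 0, "ry": 0, "rz": 0, "claw": 1},
    {"dx": 0, "dy": 0, "dz": 0, "rx": 0, "ry": 0, "rz": 0, "claw": 1},
  ],
)

```text
time_s: 28.7
ee_pos: [0.4623, 0.0992, 0.0482]
eef_rot: [3.14, -0.0, 1.652]
force: [0.8, -0.3, -2.5]
grip_width: 0.0617
grip_force: 25.0
```

Emit:
step_arm(
  plan=[
    {"dx": 0, "dy": 0, "dz": 0.01, "rx": 0, "ry": 0, "rz": 0, "claw": 1},
    {"dx": 0, "dy": 0, "dz": 0.01, "rx": 0, "ry": 0, "rz": 0, "claw": 1},
    {"dx": 0, "dy": 0, "dz": 0, "rx": 0, "ry": 0, "rz": 0, "claw": 1},
    {"dx": 0, "dy": 0, "dz": 0, "rx": 0, "ry": 0, "rz": 0, "claw": 1},
  ],
)

```text
time_s: 29.1
ee_pos: [0.4621, 0.0992, 0.0459]
eef_rot: [3.141, -0.0, 1.652]
force: [-0.8, 0.4, 1.4]
grip_width: 0.062
grip_force: 25.0
```

Contact; release and retreat up and to the left, clear of the cameras' view.

Emit:
step_arm(
  plan=[
    {"dx": 0, "dy": 0, "dz": 0, "rx": 0, "ry": 0, "rz": 0, "claw": 0},
    {"dx": 0, "dy": 0, "dz": 0, "rx": 0, "ry": 0, "rz": 0, "claw": 0},
    {"dx": 0, "dy": 0, "dz": 0, "rx": 0, "ry": 0, "rz": 0, "claw": 0},
    {"dx": 0, "dy": 0, "dz": -0.05, "rx": 0, "ry": 0, "rz": 0, "claw": 0},
    {"dx": 0, "dy": 0, "dz": -0.2, "rx": 0, "ry": 0, "rz": 0, "claw": 0},
    {"dx": 0, "dy": 0, "dz": -0.35, "rx": 0, "ry": 0, "rz": 0, "claw": 0},
    {"dx": 0, "dy": 0, "dz": -0.4, "rx": 0, "ry": 0, "rz": 0, "claw": 0},
    {"dx": 0, "dy": 0, "dz": -0.4, "rx": 0, "ry": 0, "rz": 0, "claw": 0},
    {"dx": 0.2, "dy": 0, "dz": -0.2, "rx": 0, "ry": 0, "rz": 0, "claw": 0},
    {"dx": 0.3, "dy": -0.1, "dz": 0, "rx": 0, "ry": 0, "rz": 0, "claw": 0},
  ],
)

```text
time_s: 30.1
ee_pos: [0.4494, 0.1483, 0.2091]
eef_rot: [3.136, -0.001, 1.65]
force: [0.0, 0.2, -1.0]
grip_width: 0.0939
grip_force: 0.0
```

Emit:
step_arm(
  plan=[
    {"dx": 0.35, "dy": -0.1, "dz": 0, "rx": 0, "ry": 0, "rz": 0, "claw": 0},
    {"dx": 0.35, "dy": -0.1, "dz": 0, "rx": 0, "ry": 0, "rz": 0, "claw": 0},
    {"dx": 0.35, "dy": -0.1, "dz": 0, "rx": 0, "ry": 0, "rz": 0, "claw": 0},
    {"dx": 0.35, "dy": -0.1, "dz": 0, "rx": 0, "ry": 0, "rz": 0, "claw": 0},
    {"dx": 0.35, "dy": -0.1, "dz": 0, "rx": 0, "ry": 0, "rz": 0, "claw": 0},
    {"dx": 0.3, "dy": -0.1, "dz": 0, "rx": 0, "ry": 0, "rz": 0, "claw": 0},
    {"dx": 0.2, "dy": -0.1, "dz": 0, "rx": 0, "ry": 0, "rz": 0, "claw": 0},
    {"dx": 0, "dy": 0, "dz": 0, "rx": 0, "ry": 0, "rz": 0, "claw": 0},
    {"dx": 0, "dy": 0, "dz": 0, "rx": 0, "ry": 0, "rz": 0, "claw": 0},
    {"dx": 0, "dy": 0, "dz": 0, "rx": 0, "ry": 0, "rz": 0, "claw": 0},
  ],
)

```text
time_s: 31.1
ee_pos: [0.3603, 0.366, 0.2058]
eef_rot: [3.141, 0.0, 1.651]
force: [0.8, -0.4, 0.8]
grip_width: 0.0941
grip_force: 0.0
```

```bash
python3 - <<'E'
from h import *
p=viewer.camera("top");C=cloud(p);save(p,"top2")
ya=np.array([.0544,.9985]);xa=np.array([.9985,-.0544]);o=np.array([.4541,-.0328])
for n,x,y,lo,hi in(("squat",.461,.099,.06,.1),("small",.456,.011,.06,.1),("square",.452,-.077,.09,.11),("bottle",.447,-.165,.105,.13)):
    b=C[(np.hypot(C[...,0]-x,C[...,1]-y)<.042)&(C[...,2]>lo)&(C[...,2]<hi)]
    c,r=cv2.minEnclosingCircle(b[:,:2].astype(np.float32)*1000);d=np.array(c)/1000-o
    print(n,len(b),np.round(c,1),round(r,1),"tray xy mm",np.round([d@xa*1000,d@ya*1000],1),"z",np.round(np.percentile(b[:,2],[5,95]),4))
E
```

```text
squat 1053 [460.4  97.7] 30.0 tray xy mm [ -0.8 130.6] z [0.0741 0.0788]
small 426 [453.9  10.1] 18.9 tray xy mm [-2.5 42.9] z [0.0703 0.0748]
square 554 [449.8 -78.1] 20.8 tray xy mm [ -1.8 -45.5] z [0.0946 0.0989]
bottle 61 [ 444.9 -162.6] 6.9 tray xy mm [  -2.1 -130.1] z [0.1061 0.118 ]
```

View pics/top2.png

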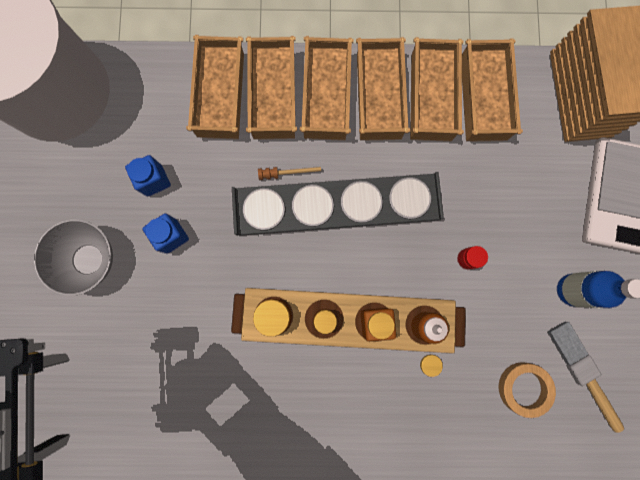

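All four containers stand upright on their marks: squat (272,317), small (324,321), square (380,325) and bottle (432,328). Each is within about 3 mm of its mark's centre, in reversed order, and the arm is clear.

```bash
python3 -c "
from station import hand_in
print(hand_in())"
```

```text
the job is handed in; nothing more can be done
None
```

All four honey containers stand upright and released on the tray in reversed order, each measured within about 3 mm of its mark's centre; the job was handed in at about 31 s of the 109 s allowed, and no verdict came back.

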